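# Set the participant's tablet up on its folding easel

### The job

Get the participant's tablet ready: swing the folded wire backrest of the desk easel up and over until it leans back against its stop, then take the largest tablet out of the charging rack and set it gently on the easel's narrow ledge, in the middle, leaning back on the backrest with its screen facing the lipped front of the easel. Keep hold of it until it rests there on the ledge at the backrest's slope, then let go; leave the other devices and the things on the bench where they are.

Things in the scene. Friction and masses are not known exactly. Their poses are not given: they have to be found in the camera images.
- easel: Folding desk easel, fixed. Origin: centre of the underside of its grey base plate (170 x by 200 y by 10 mm). x = its front, the participant's side; y along the ledge. Two cheeks carry a narrow aluminium ledge, 150 mm long, that rises 28 degrees (0.49 rad) to the front, square to the raised backrest. An 8 mm high lip runs along its front edge; raised backrest to lip: 20 mm.
- easel_hinge (a point): Hinge line of the backrest, mid-length: 20 mm behind the easel's origin (its x = -20 mm), 75 mm above the bench; the line runs along the easel's y. Axes: the easel's.
- ledge_mid (a point): On the ledge's upper surface, mid-length, 73 mm above the bench: where the middle of the tablet's lower edge belongs when its back lies on the raised backrest (8 mm below the hinge line along the raised backrest, 10 mm in front of its centre plane). Axes: the easel's.
- backrest (a joint): Angle of the backrest, rad: 0 = folded flat forward over the ledge (pointing along the easel's x), 1.57 = upright, 2.06 = leaning back 0.49 rad (28 degrees) past upright against its stop, the working position. A light friction hinge (0.15 N m) that stays where it is left; it goes up, over and back.
- backrest_bar (a point): Middle of the backrest's top bar, on its axis. The backrest is a steel wire U-frame: two arms 95 mm long from hinge line to bar axis, 176 mm apart, joined by the bar, all 8 mm in diameter, with a thinner cross wire 38 mm from the hinge; open between bar and cross wire, so fingers can straddle the bar. x = from hinge to bar, y = along the bar, z = up when folded flat.
- tablet_center (a point): The tablet to use, the largest device in the rack: 12 mm thick (x), 240 mm long (y), 160 mm high (z), about 0.5 kg, dark rubber edge. The point is its centre, 80 mm from its top and lower edges. x = out of the screen, y = along its length, z = up. It stands upright on its long lower edge in any one of the three bays.
- rack: Grey plastic charging rack, fixed to the bench: base 190 (x) by 200 (y) by 12 mm, origin at the centre of its underside. Three bays along x at -55, 0 and +55 mm; each is a slot 16 mm wide along y between two dividers 170 mm long whose tops are 56 mm above the bench. Devices stand on the base, 12 mm above the bench.
- small_tablet_center (a point): A smaller tablet, 12 by 176 by 112 mm high: rubber-edged dark device standing on its long edge in the charging rack; the point is its centre, half-way up. x = screen side, y = along its length, z = up.
- handset_center (a point): A handset, 11 by 158 by 80 mm high: rubber-edged dark device standing on its long edge in the charging rack; the point is its centre, half-way up. x = screen side, y = along its length, z = up.
- gel_jar: Small white jar, 46 mm diameter, 62 mm high, standing; origin at the centre of its underside.
- syringe: Clear plastic syringe, about 140 mm long, lying on the bench; origin on the bench under its barrel, x towards the nozzle.
- tape_roll: Roll of paper tape lying flat, 68 mm outside diameter, 25 mm high; origin at the centre of its underside.
- mouse: Black computer mouse, 105 by 60 by 34 mm; origin at the centre of its underside.
- mug: White mug, 80 mm diameter, 92 mm high, handle on its y side; origin at the centre of its underside.
Things that resemble listed ones, but are neither listed nor needed, are in the scene too. Leave any pink or yellow look-alike of the part that bears tablet_center alone.

How it is judged:
By the outcome, as a careful person would: the job done as asked, in the order asked, and still so for the second after the job is handed in, with the robot touching nothing.
It also fails if it takes over 64 s, if anything falls off the work surface, if the arm or the gripper's body presses on something with over 40 N, if the wrist force passes 120 N, or if a joint passes its speed limit or range.

### The arm

A 6-joint arm with a two-finger parallel gripper is mounted at the origin on the work surface. World frame = base frame: x ahead of the robot, y to its left, z up, the work surface at z = 0. Lengths are in m, angles in rad, forces in N, time in s.
With the tool pointing down it reaches from about 0.3 to 0.775 m from the base axis. Payload 14.6 kg.
Tool frame: the origin (TCP) lies midway between the tips of the shut fingers; the grasp point (between the pads) lies 19 mm behind it (ctrl.grip_depth is the z of the grasp point in the tool frame, in m); z points along the fingers, y is the line along which they close (so a half turn about z gives the same grasp; the last joint's range is limited). The gripper opens to 94 mm and grips with 3 to 60 N. Pads are 16 mm wide; open, the fingers measure 119 mm over their backs; the gripper's body (75 mm by 177 mm) begins 78 mm behind the grasp point.
Start: joints at [-1.289, 0.3, 1.521, -0, 1.321, -0.067], TCP at [0.188, -0.517, 0.205] pointing down, gripper open.
Joint ranges: [-3.03, 3.03], [-0.79, 2.21], [0.23, 2.52], [-1.04, 4.18], [0, 3.07], [-2.55, 2.55]. Speed limits (rad/s): [2.22, 2.22, 2.57, 3.14, 3.14, 3.14].

### API

Orientations are given as [roll, pitch, yaw] about the fixed x, y, z axes, in that order (R = Rz(yaw) Ry(pitch) Rx(roll)).
In Python, from station import ctrl gives the robot as it stands. The module is installed in compiled form; this text tells all that it offers.
- The arm moves only by the tool carry_out, never from a script. Its argument "commands" is a list of rows, each a list of 3 entries, a list of its own where there are three numbers: the closure, from 0 (fully open) to 1 (shut), then the shift along the tool's x, y, z in mm, then the turn, a rotation vector about the tool's x, y, z in rad. In form: [[gripper, [tx, ty, tz], [wx, wy, wz]], ...]. A call has 1 to 10 rows; each row shifts and turns the commanded pose from where the row before left it, along the tool's axes as they then stand; what a row does not reach is not made up. A row lasts 1/8 s, in which the tool goes at most 62.5 mm and 10.7 degrees, less where a joint would pass 70% of its speed; a pose out of reach is approached as far as the arm can. A call with a gripper value outside its range is refused whole. The fingers move at their own pace and stop on an object; "squeeze" is the grip in N (left out, the last holds). Time passes only in rows, so rows that do not move let the fingers close. It gives the time, the measured TCP pose, the force, the opening and the grip force at its end, in the units of the state.
- ctrl.get_obs(): the state, without advancing time (a new reading comes with each control period).
- ctrl.camera(name): name is "scene" or "side" or "wrist"; returns a dict with "img" (420x560x3 uint8, blue, green, red), "camera_matrix" (3x3 intrinsics, pixels), "rvec" (rotation vector, rad) and "tvec" (3), from world to camera coordinates, as OpenCV has them. Camera axes: x right, y down, z forward; pixel columns grow to the right and rows downward; lengths in m; the calibration is good to about 2 mm. A picture is of the moment at which its call begins. There is no depth.
- ctrl.hand_in(): hands the job in; it is judged then, once.
Trained networks look in the newest picture that a camera, given by its name, has taken for a name from the list of things; names that differ only in an ending like _2 or _b are one class to them, and where a whole thing is asked for, a point or a joint stands for the part that bears it (a point fixed in the world has none). Each returns a list of dicts, best first, with "score" (0 to 1); they miss things now and then, are a little off and sometimes report something else, mostly with a low value. They report only what shows in the picture. A call takes as long as a camera call. They do not tell look-alikes from the thing itself.
- ctrl.outline_of(thing, camera): "region" (420x560 bool, what is visible of it).
- ctrl.place_of(thing, camera): "at" ([x, y, z] in m, in world coordinates, good to about 4 mm: a listed point, or the origin of a listed thing).
The state is a dict: "time_s": time; "qpos": joint angles; "joint_vel": joint speeds; "tau": joint torques, N m; "ee_pos": TCP position; "eef_rot": TCP orientation; "force": force on the tool from outside, world axes, zero at the start; "moment": the same for the moment, N m; "grip_width": finger opening in m; "grip_force": force on a finger pad.
Only numpy, scipy, OpenCV 4.12 (cv2) and the standard library are available. Lean on these libraries where they do the work, as an engineer would, in place of code of your own. Each camera call takes 0.05 s, during which the arm holds its last target. There are 200 camera calls.

## Working session

There is one attempt and no reset: what is moved stays moved. The work goes in short steps, Python scripts to look and compute and a tool call to move; the robot and the scene stay as the last step left them, time stands still between calls to the robot, and variables do not carry over. Pictures are saved under pics/ and viewed, at most 10 in all, crops included, and the job is handed in when it is done.

Besides the shell and the picture viewer there is one more tool, called after ">>>" as name(argument=value, ...) on one line, values as JSON. carry_out: Moves the arm, as the interface text tells. Its arguments: {"type":"object","properties":{"commands":{"type":"array","items":{"type":"array"}},"squeeze":{"type":"number"}},"required":["commands"]}

```bash
mkdir -p pics; cat > h.py <<'E'
import numpy as np, cv2
from scipy.spatial.transform import Rotation as R
from station import ctrl
def ray(c,uv):
    Rm=cv2.Rodrigues(np.array(c['rvec'],float))[0]; t=np.array(c['tvec'],float).ravel()
    d=Rm.T@np.linalg.inv(c['camera_matrix'])@np.array([uv[0],uv[1],1.]); return -Rm.T@t,d
def onz(c,uv,z):
    o,d=ray(c,uv); return o+d*(z-o[2])/d[2]
def tri(c1,u1,c2,u2):
    o1,d1=ray(c1,u1);o2,d2=ray(c2,u2)
    s=np.linalg.lstsq(np.c_[d1,-d2],o2-o1,rcond=None)[0]
    a,b=o1+d1*s[0],o2+d2*s[1]; return (a+b)/2,np.linalg.norm(a-b)
def proj(c,p): return cv2.projectPoints(np.array(p,float).reshape(-1,1,3),np.array(c['rvec'],float),np.array(c['tvec'],float),np.array(c['camera_matrix'],float),None)[0].reshape(-1,2)
E
python3 - <<'E'
from h import *
o=ctrl.get_obs();print(o['time_s'],o['ee_pos'],o['eef_rot'],o['force'],ctrl.grip_depth)
for n in ['scene','side']:
    c=ctrl.camera(n);cv2.imwrite(f'pics/{n}0.png',c['img'])
    print(n,ray(c,(280,210)))
    for t in ['easel','easel_hinge','ledge_mid','backrest_bar','tablet_center','rack','small_tablet_center','handset_center']:
        print(t,[(np.round(r['at'],3).tolist(),round(r['score'],2)) for r in ctrl.place_of(t,n)[:4]])
E
```

```text
0.0 [ 0.1878744  -0.51662429  0.20487715] [-3.14039220e+00 -2.65679579e-05  3.48762859e-01] [ 0.88684557 -0.30004083 -0.58330463] -0.0188
scene (array([ 0.96865859, -0.57783294,  0.86704102]), array([-0.40796425,  0.54061301, -0.73575103]))
easel [([0.549, 0.195, 0.001], 0.95)]
easel_hinge [([0.53, 0.198, 0.077], 0.9)]
ledge_mid [([0.54, 0.194, 0.07], 0.75), ([0.547, 0.193, 0.001], 0.21)]
backrest_bar [([0.617, 0.177, 0.101], 0.56)]
tablet_center [([0.703, -0.462, 0.083], 0.97), ([0.506, -0.204, 0.088], 0.56)]
rack [([0.506, -0.197, 0.002], 0.7)]
small_tablet_center [([0.556, -0.215, 0.067], 0.75), ([0.506, -0.196, 0.002], 0.55), ([0.479, -0.505, 0.002], 0.26)]
handset_center []
side (array([-0.27434096,  0.75214672,  1.01562698]), array([ 0.54608204, -0.52908088, -0.64956169]))
easel [([0.553, 0.194, 0.006], 0.79)]
easel_hinge [([0.528, 0.196, 0.076], 0.91)]
ledge_mid [([0.541, 0.194, 0.072], 0.82)]
backrest_bar [([0.619, 0.18, 0.099], 0.56)]
tablet_center [([0.231, -0.329, 0.076], 0.97), ([0.697, -0.464, 0.081], 0.8), ([0.508, -0.207, 0.089], 0.68), ([0.544, 0.195, 0.075], 0.16)]
rack [([0.508, -0.201, -0.006], 0.86)]
small_tablet_center []
handset_center [([0.453, -0.188, 0.054], 0.95), ([0.505, -0.2, -0.002], 0.59)]
```

View pics/scene0.png

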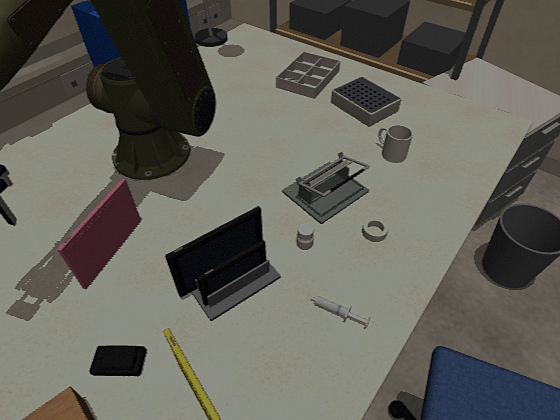

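View pics/side0.png

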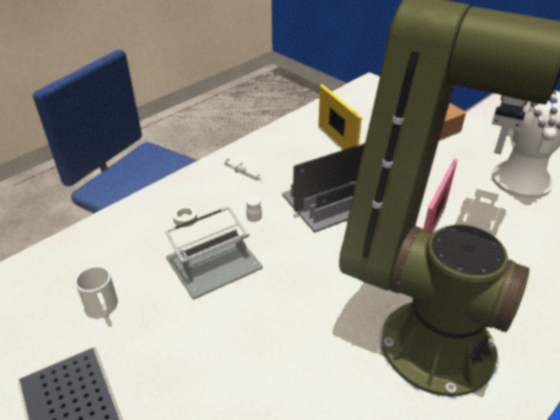

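The scene view shows three tablet-like things: pink (100,235), yellow edge-on (190,375), and a dark one in the rack (215,250). The dark rack one fits, being the largest device and rubber-edged. The easel is at (325,185) and is folded forward. I'll confirm the tablet and its screen side in one enlarged crop.

```bash
python3 - <<'E'
from h import *
a=cv2.imread('pics/scene0.png');b=cv2.imread('pics/side0.png')
f=lambda im,x,y,w,h:cv2.convertScaleAbs(cv2.resize(im[y:y+h,x:x+w],(400,300),interpolation=cv2.INTER_CUBIC),alpha=1.6,beta=25)
cv2.imwrite('pics/crop.png',np.vstack([np.hstack([f(a,155,200,140,105),f(b,270,130,140,105)]),np.hstack([f(a,270,135,120,90),f(b,150,195,120,90)])]))
E
```

```text
(no output)
```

View pics/crop.png

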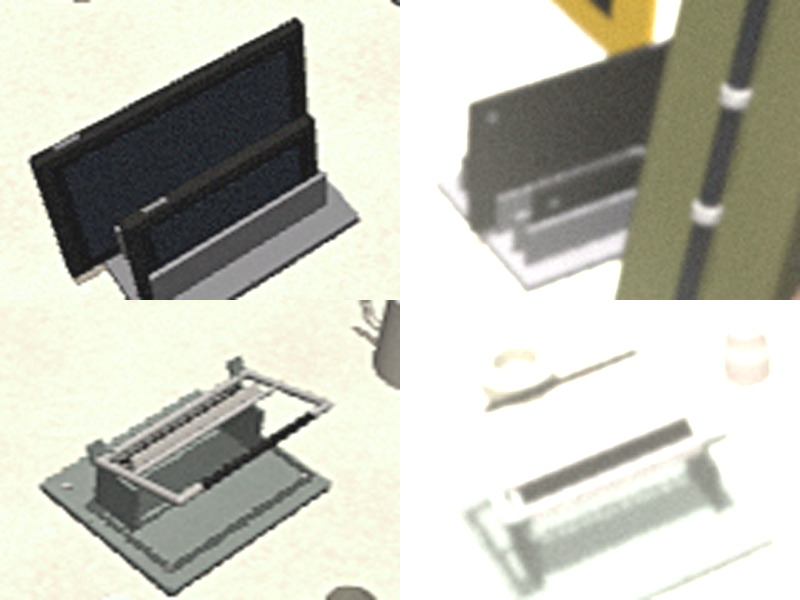

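The crop shows the dark tablet in the rack's middle bay. Its screen faces +x (top left panel) and its back, with the camera dot, faces the robot (top right). The easel frame is folded forward, with a dark sleeve on the bar. Next I'll measure the yaws.

```bash
python3 - <<'E'
from h import *
c=ctrl.camera('scene')
P=[onz(c,u,.010) for u in [(282,191.4),(323.4,222.6),(369,190.5)]]
print('plate',np.round(P,4),np.linalg.norm(P[1]-P[0]),np.linalg.norm(P[2]-P[1]),np.arctan2(*(P[1]-P[0])[1::-1]),np.arctan2(*(P[2]-P[1])[1::-1]))
Q=[onz(c,u,.172) for u in [(166.2,256),(260,207.7)]];d=Q[1]-Q[0]
print('tab',np.round(Q,4),np.linalg.norm(d),np.arctan2(d[1],d[0]),(Q[0]+Q[1])/2)
for z in(.09,.1,.11):
  B=[onz(c,u,z) for u in [(327,194.1),(369,166.5)]];d=B[1]-B[0]
  print('bar',z,np.linalg.norm(d),np.arctan2(d[1],d[0]),(B[0]+B[1])/2)
E
```

```text
plate [[0.453  0.1153 0.01  ]
 [0.6178 0.0865 0.01  ]
 [0.6572 0.2746 0.01  ]] 0.16729566569948473 0.1922435960717759 -0.1732340287413671 1.3639409562141072
tab [[ 0.4725 -0.3144  0.172 ]
 [ 0.5419 -0.0893  0.172 ]] 0.23556777234182835 1.2715545540899318 [ 0.50721739 -0.20184575  0.172     ]
bar 0.09 0.17036097047138318 1.3595904203665894 [0.62110043 0.19834548 0.09      ]
bar 0.1 0.16816853834351814 1.3595904203665896 [0.62557327 0.18835659 0.1       ]
bar 0.11 0.16597610621565345 1.3595904203665896 [0.63004611 0.17836769 0.11      ]
```

```bash
cat >> h.py <<'E'
from scipy.linalg import logm,expm
def T(p,r):
    M=np.eye(4);M[:3,:3]=r.as_matrix();M[:3,3]=p;return M
def rows(A,B,n):
    S=expm(np.real(logm(np.linalg.inv(A)@B))/n)
    print(n,'x',np.round(S[:3,3]*1000,1).tolist(),np.round(R.from_matrix(S[:3,:3]).as_rotvec(),4).tolist(),
     'path',[np.round((A@np.linalg.matrix_power(S,k))[:3,3],2).tolist() for k in range(0,n+1,3)])
def now():
    o=ctrl.get_obs();return T(o['ee_pos'],R.from_euler('xyz',o['eef_rot']))
down=lambda yaw:R.from_euler('xyz',[np.pi,0,yaw])
E
python3 - <<'E'
from h import *
A=now();A[2,3]+=.18
rows(A,T([.618,.179,.26],down(1.376)),16)
E
```

```text
16 x [52.5, -9.9, 7.8] [-0.0, 0.0, -0.0642] path [[0.19, -0.52, 0.39], [0.32, -0.43, 0.36], [0.43, -0.31, 0.34], [0.52, -0.18, 0.31], [0.58, -0.03, 0.29], [0.61, 0.13, 0.27]]
```

>>> carry_out(commands=[[0,[0,0,-60],[0,0,0]],[0,[0,0,-60],[0,0,0]],[0,[0,0,-60],[0,0,0]]])

```text
time_s: 1.32
ee_pos: [0.1879, -0.5165, 0.3875]
eef_rot: [3.141, 0.0, 0.349]
force: [0.2, -1.0, 0.4]
grip_width: 0.0938
grip_force: 0.0
```

>>> carry_out(commands=[[0,[52.5,-9.9,7.8],[0,0,-0.0642]],[0,[52.5,-9.9,7.8],[0,0,-0.0642]],[0,[52.5,-9.9,7.8],[0,0,-0.0642]],[0,[52.5,-9.9,7.8],[0,0,-0.0642]],[0,[52.5,-9.9,7.8],[0,0,-0.0642]],[0,[52.5,-9.9,7.8],[0,0,-0.0642]],[0,[52.5,-9.9,7.8],[0,0,-0.0642]],[0,[52.5,-9.9,7.8],[0,0,-0.0642]]])

```text
time_s: 2.33
ee_pos: [0.4954, -0.2241, 0.3228]
eef_rot: [3.141, -0.0, 0.865]
force: [-0.6, -1.0, 0.3]
grip_width: 0.0936
grip_force: 0.0
```

>>> carry_out(commands=[[0,[52.5,-9.9,7.8],[0,0,-0.0642]],[0,[52.5,-9.9,7.8],[0,0,-0.0642]],[0,[52.5,-9.9,7.8],[0,0,-0.0642]],[0,[52.5,-9.9,7.8],[0,0,-0.0642]],[0,[52.5,-9.9,7.8],[0,0,-0.0642]],[0,[52.5,-9.9,7.8],[0,0,-0.0642]],[0,[52.5,-9.9,7.8],[0,0,-0.0642]],[0,[52.5,-9.9,7.8],[0,0,-0.0642]],[0,[0,0,0],[0,0,0]]])

```text
time_s: 3.45
ee_pos: [0.6177, 0.1818, 0.2593]
eef_rot: [-3.14, 0.0, 1.381]
force: [0.9, -0.8, -1.2]
grip_width: 0.094
grip_force: 0.0
```

```bash
python3 - <<'E'
from h import *
c=ctrl.camera('wrist');cv2.imwrite('pics/w1.png',c['img']);print(ray(c,(280,210)))
np.savez('w1.npz',**c)
for t in ['easel_hinge','ledge_mid','backrest_bar']:
    print(t,[(np.round(r['at'],3).tolist(),round(r['score'],2)) for r in ctrl.place_of(t,'wrist')[:2]])
print(np.round(proj(c,[[.618,.179,.1],[.529,.197,.075],[.54,.194,.073]]),1))
E
```

```text
(array([0.63486583, 0.26464154, 0.43801349]), array([-0.04382048, -0.28521063, -0.95754897]))
easel_hinge [([0.532, 0.201, 0.078], 0.57)]
ledge_mid [([0.541, 0.198, 0.075], 0.86)]
backrest_bar [([0.622, 0.18, 0.102], 0.87)]
[[276.1 196.9]
 [196.  190.5]
 [206.5 190.9]]
```

View pics/w1.png

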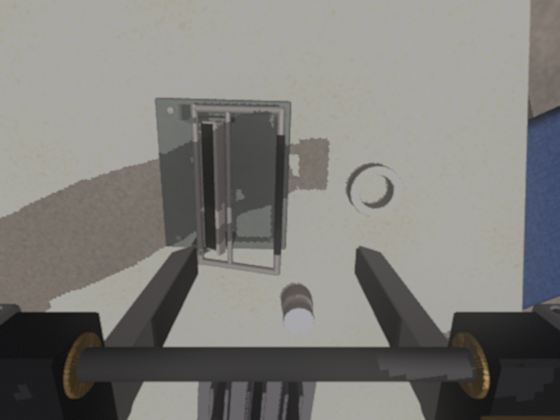

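The wrist view shows the bar running vertically at column 280, rows 108–272. The hinge wire is at column 199, the jar at (297,310), clear of the fingers' path, and the tape roll at (373,190).

```bash
python3 - <<'E'
from h import *
w=dict(np.load('w1.npz'));s=ctrl.camera('scene')
for a,b in [((282,110),(369,166.5)),((278.5,268),(327,194.1))]: print(tri(w,a,s,b))
p=np.array([.620,.180,.1]);A=now()
# grasp point at bar: TCP 19mm beyond
B=T([p[0],p[1],p[2]-.017],down(1.376)); rows(A,B,5)
E
```

```text
(array([0.64249506, 0.2654167 , 0.10378748]), np.float64(0.005011595282898133))
(array([0.60807381, 0.1006219 , 0.10598565]), np.float64(0.005157736734229995))
5 x [0.6, 0.2, 35.6] [0.0001, -0.0, -0.0004] path [[0.62, 0.18, 0.26], [0.62, 0.18, 0.15]]
```

>>> carry_out(commands=[[0,[0,2,50],[0,0,0]],[0,[0,0,50],[0,0,0]],[0,[0,0,45],[0,0,0]],[0,[0,0,28],[0,0,0]],[0.5,[0,0,0],[0,0,0]],[1,[0,0,0],[0,0,0]],[1,[0,0,0],[0,0,0]],[1,[0,0,0],[0,0,0]]], squeeze=10)

```text
time_s: 4.7
ee_pos: [0.6206, 0.1782, 0.0886]
eef_rot: [3.14, -0.001, 1.376]
force: [-0.6, -1.1, -0.6]
grip_width: 0.0574
grip_force: 0.0
```

>>> carry_out(commands=[[1,[0,0,0],[0,0,0]],[1,[0,0,0],[0,0,0]],[1,[0,0,0],[0,0,0]],[1,[0,0,0],[0,0,0]],[1,[0,0,0],[0,0,0]]])

```text
time_s: 5.32
ee_pos: [0.6203, 0.1782, 0.0876]
eef_rot: [3.142, 0.0, 1.376]
force: [1.9, 0.9, -0.7]
grip_width: 0.0077
grip_force: 10.5
```

>>> carry_out(commands=[[1,[0,-4.7,-13.4],[0,0,0]],[1,[0,-6.6,-12.6],[0,0,0]],[1,[0,-8.4,-11.5],[0,0,0]],[1,[0,-10.1,-10.1],[0,0,0]],[1,[0,-11.4,-8.5],[0,0,0]],[1,[0,-12.6,-6.7],[0,0,0]]])

```text
time_s: 6.08
ee_pos: [0.5697, 0.189, 0.1535]
eef_rot: [3.134, -0.003, 1.376]
force: [8.1, 3.5, 9.0]
grip_width: 0.0076
grip_force: 10.0
```

>>> carry_out(commands=[[1,[0,-13.4,-4.7],[0,0,0]],[1,[0,-14,-2.6],[0,0,0]],[1,[0,-14.2,-0.5],[0,0,0]],[1,[0,-14.1,1.6],[0,0,0]],[1,[0,-13.7,3.7],[0,0,0]]])

```text
time_s: 6.7
ee_pos: [0.5, 0.2035, 0.1548]
eef_rot: [3.138, -0.004, 1.376]
force: [2.8, 7.6, 3.3]
grip_width: 0.0071
grip_force: 10.1
```

>>> carry_out(commands=[[1,[0,-13,5.7],[0,0,0]],[1,[0,-4,2],[0,0,0]],[1,[0,0,0],[0,0,0]]])

```text
time_s: 7.08
ee_pos: [0.4857, 0.2059, 0.1477]
eef_rot: [3.133, -0.004, 1.376]
force: [15.3, 1.3, 7.4]
grip_width: 0.0075
grip_force: 10.0
```

>>> carry_out(commands=[[0.4,[0,0,0],[0,0,0]],[0.4,[0,0,0],[0,0,0]],[0.4,[0,0,0],[0,0,0]],[0.4,[0,0,-20],[0,0,0]],[0.4,[0,0,-50],[0,0,0]],[0.4,[0,0,-50],[0,0,0]]])

```text
time_s: 7.82
ee_pos: [0.4823, 0.2053, 0.2664]
eef_rot: [-3.141, 0.001, 1.376]
force: [0.3, 0.2, -0.0]
grip_width: 0.0562
grip_force: 0.0
```

```bash
python3 - <<'E'
from h import *
ims=[]
for n in ['scene','side','wrist']:
    c=ctrl.camera(n);ims.append(c['img'])
    print(n,np.round(ray(c,(280,210)),2).tolist())
    for t in ['easel_hinge','ledge_mid','backrest_bar','tablet_center']:
        print(t,[(np.round(r['at'],3).tolist(),round(r['score'],2)) for r in ctrl.place_of(t,n)[:2]])
s=cv2.convertScaleAbs(cv2.resize(ims[0][125:230,265:405],(400,300)),alpha=1.4)
w=cv2.resize(ims[2],(400,300));d=cv2.resize(ims[1][150:300,120:320],(400,300))
cv2.imwrite('pics/c2.png',np.vstack([np.hstack([s,w]),np.hstack([d,d*0])]))
E
```

```text
scene [[0.97, -0.58, 0.87], [-0.41, 0.54, -0.74]]
easel_hinge [([0.527, 0.2, 0.077], 0.97), ([0.547, 0.195, 0.001], 0.39)]
ledge_mid [([0.544, 0.194, 0.073], 0.65)]
backrest_bar [([0.485, 0.209, 0.16], 0.97), ([0.55, 0.194, -0.001], 0.62)]
tablet_center [([0.508, -0.204, 0.092], 0.95), ([0.698, -0.461, 0.083], 0.89)]
side [[-0.27, 0.75, 1.02], [0.55, -0.53, -0.65]]
easel_hinge [([0.53, 0.198, 0.075], 0.83)]
ledge_mid [([0.545, 0.195, 0.073], 0.85), ([0.637, 0.472, 0.001], 0.52)]
backrest_bar [([0.485, 0.209, 0.16], 0.97)]
tablet_center [([0.508, -0.206, 0.086], 0.97), ([0.698, -0.46, 0.08], 0.97)]
wrist [[0.5, 0.29, 0.44], [-0.04, -0.29, -0.96]]
easel_hinge [([0.529, 0.202, 0.078], 0.65), ([0.61, -0.006, -0.002], 0.17)]
ledge_mid [([0.543, 0.199, 0.075], 0.62)]
backrest_bar [([0.485, 0.211, 0.162], 0.61)]
tablet_center [([0.78, -0.126, 0.001], 0.33), ([0.613, -0.005, -0.002], 0.23)]
```

View pics/c2.png

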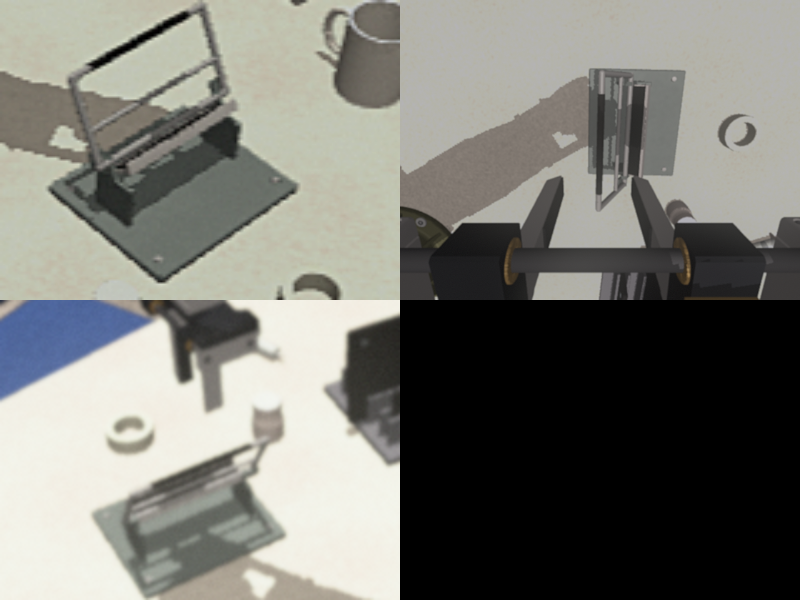

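The combined picture shows the backrest leaning back at its stop. The bar measures (0.485, 0.209, 0.160), which is 28° behind the hinge. The bench things are unmoved. Now to the tablet.

```bash
python3 - <<'E'
from h import *
rows(now(),T([.5075,-.205,.285],down(1.272)),8)
E
```

```text
8 x [-49.1, 15.2, -2.5] [-0.0, 0.0, 0.013] path [[0.48, 0.21, 0.27], [0.5, 0.05, 0.27], [0.51, -0.1, 0.28]]
```

>>> carry_out(commands=[[0.3,[-49.1,15.2,-2.5],[0,0,0.013]],[0.3,[-49.1,15.2,-2.5],[0,0,0.013]],[0.3,[-49.1,15.2,-2.5],[0,0,0.013]],[0.3,[-49.1,15.2,-2.5],[0,0,0.013]],[0.3,[-49.1,15.2,-2.5],[0,0,0.013]],[0.3,[-49.1,15.2,-2.5],[0,0,0.013]],[0.3,[-49.1,15.2,-2.5],[0,0,0.013]],[0.3,[-49.1,15.2,-2.5],[0,0,0.013]],[0.3,[0,0,0],[0,0,0]]])

```text
time_s: 9.7
ee_pos: [0.5069, -0.2076, 0.2848]
eef_rot: [-3.141, 0.0, 1.268]
force: [-0.2, 1.0, -0.7]
grip_width: 0.0659
grip_force: 0.0
```

```bash
python3 - <<'E'
from h import *
c=ctrl.camera('wrist');cv2.imwrite('pics/w3.png',c['img']);np.savez('w3.npz',**c)
print([(np.round(r['at'],3).tolist(),round(r['score'],2)) for r in ctrl.place_of('tablet_center','wrist')[:2]])
print(np.round(proj(c,[[.5075,-.205,.172],[.4725,-.3144,.172],[.5419,-.0893,.172]]),1))
E
```

```text
[([0.698, -0.464, 0.08], 0.97)]
[[274.6 204. ]
 [273.8 312.1]
 [272.6  61.2]]
```

View pics/w3.png

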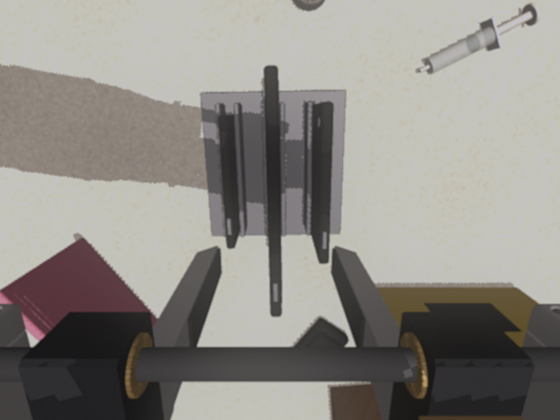

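The wrist view shows the tablet's top edge from (271,67) to (275,315), between the smaller handset (230,175) and the small tablet (321,180).

```bash
python3 - <<'E'
from h import *
c=dict(np.load('w3.npz'))
a,b=onz(c,(271,67),.172),onz(c,(275.5,315),.172);d=a-b;m=(a+b)/2
yaw=np.arctan2(d[1],d[0]);print(a,b,np.linalg.norm(d),yaw,m)
m=(m+[.508,-.204,.172])/2; print(m)
rows(now(),T([m[0],m[1],.142],down(yaw)),4)
E
```

```text
[ 0.53931416 -0.09304368  0.172     ] [ 0.47309522 -0.31817656  0.172     ] 0.2346694725736723 1.284731040726908 [ 0.50620469 -0.20561012  0.172     ]
[ 0.50710235 -0.20480506  0.172     ]
4 x [-0.0, -0.0, 35.8] [-0.0001, -0.0001, -0.0034] path [[0.51, -0.2, 0.29], [0.51, -0.2, 0.18]]
```

>>> carry_out(commands=[[0.3,[0,0,45],[0,0,-0.013]],[0.3,[0,0,45],[0,0,0]],[0.3,[0,0,35],[0,0,0]],[0.3,[0,0,22],[0,0,0]],[1,[0,0,0],[0,0,0]],[1,[0,0,0],[0,0,0]],[1,[0,0,0],[0,0,0]],[1,[0,0,0],[0,0,0]],[1,[0,0,0],[0,0,0]],[1,[0,0,0],[0,0,0]]], squeeze=35)

```text
time_s: 11.05
ee_pos: [0.5071, -0.2049, 0.1383]
eef_rot: [-3.141, -0.0, 1.285]
force: [-5.9, 1.2, 6.9]
grip_width: 0.0118
grip_force: 35.0
```

Gripped at 12 mm. Lifting slowly.

>>> carry_out(commands=[[1,[0,0,-8],[0,0,0]],[1,[0,0,-20],[0,0,0]],[1,[0,0,-30],[0,0,0]],[1,[0,0,-35],[0,0,0]],[1,[0,0,-35],[0,0,0]],[1,[0,0,-35],[0,0,0]],[1,[0,0,-35],[0,0,0]],[1,[0,0,-20],[0,0,0]],[1,[0,0,0],[0,0,0]]])

```text
time_s: 12.18
ee_pos: [0.5075, -0.205, 0.3573]
eef_rot: [3.14, 0.0, 1.285]
force: [0.2, -0.4, -5.5]
grip_width: 0.0117
grip_force: 35.0
```

```bash
cat > plan.py <<'E'
from h import *
ey=-0.20; L=np.array([.542,.1965,.073]); t=np.deg2rad(28)
fx=np.array([np.cos(ey),np.sin(ey),0]); u=-np.sin(t)*fx+np.array([0,0,np.cos(t)])
n=np.cos(t)*fx+np.array([0,0,np.sin(t)])
Y=n; Z=-u; X=np.cross(Y,Z)   # tool axes at placing
Rp=R.from_matrix(np.c_[X,Y,Z])
# tablet lower edge is D below TCP along tool z (gripped with TCP at z .1383, lower edge at .012)
D=.1383-.012
tgt=lambda up,fwd:T(L+u*(D+up)+n*fwd,Rp)
E
python3 - <<'E'
from plan import *
o=ctrl.get_obs();print(o['force'],o['moment'],o['qpos'],X)
A=now();B=tgt(.09,.012);print(B)
rows(A,B,14)
c=ctrl.camera('scene');d=ctrl.camera('side')
f=lambda c,p:[int(v) for v in c]
w=ctrl.camera('wrist')
cv2.imwrite('pics/lift.png',np.hstack([cv2.resize(c['img'],(400,300)),cv2.resize(w['img'],(400,300))]))
E
```

```text
[ 0.17263775 -0.3973426  -5.50259703] [-0.03626888 -0.05993556  0.05028998] [-4.50779146e-01  2.28893132e-01  1.26503084e+00  7.94341814e-05
  1.64559385e+00 -1.64965833e-01] [1.98669331e-01 9.80066578e-01 1.38777878e-17]
[[ 1.98669331e-01  8.65347426e-01  4.60113388e-01  4.52861643e-01]
 [ 9.80066578e-01 -1.75414607e-01 -9.32696012e-02  2.14569239e-01]
 [-2.77555756e-17  4.69471563e-01 -8.82947593e-01  2.69615223e-01]
 [ 0.00000000e+00  0.00000000e+00  0.00000000e+00  1.00000000e+00]]
14 x [28.1, -12.4, 3.7] [-0.0347, 0.0015, -0.006] path [[0.51, -0.2, 0.36], [0.5, -0.11, 0.34], [0.48, -0.02, 0.33], [0.47, 0.07, 0.31], [0.46, 0.16, 0.29]]
```

View pics/lift.png

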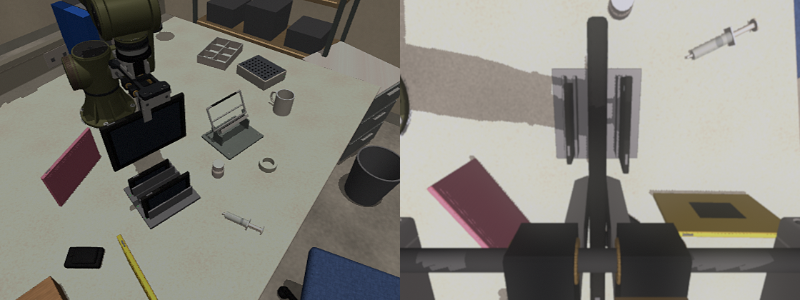

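The tablet hangs level and centred (scene panel (145,130)), and the neighbours are still in place. Next: compute the waypoint with more clearance, and check the centring.

```bash
python3 - <<'E'
from plan import *
A=now();rows(A,tgt(.12,.02),14)
c=ctrl.camera('wrist')
print(proj(c,[(A@[s*.12,0,D-.16,1])[:3] for s in(1,-1)]))
E
```

```text
14 x [28.1, -12.3, 1.4] [-0.035, 0.0015, -0.006] path [[0.51, -0.2, 0.35], [0.5, -0.11, 0.35], [0.48, -0.02, 0.34], [0.47, 0.07, 0.33], [0.45, 0.16, 0.31]]
[[273.75163673  16.22242365]
 [274.00315695 465.50202308]]
```

>>> carry_out(commands=[[1,[28.1,-12.3,1.4],[-0.035,0.0015,-0.006]],[1,[28.1,-12.3,1.4],[-0.035,0.0015,-0.006]],[1,[28.1,-12.3,1.4],[-0.035,0.0015,-0.006]],[1,[28.1,-12.3,1.4],[-0.035,0.0015,-0.006]],[1,[28.1,-12.3,1.4],[-0.035,0.0015,-0.006]],[1,[28.1,-12.3,1.4],[-0.035,0.0015,-0.006]],[1,[28.1,-12.3,1.4],[-0.035,0.0015,-0.006]]])

```text
time_s: 13.25
ee_pos: [0.4773, 0.0081, 0.3372]
eef_rot: [2.897, -0.005, 1.328]
force: [0.7, 0.1, -4.5]
grip_width: 0.0115
grip_force: 35.0
```

>>> carry_out(commands=[[1,[28.1,-12.3,1.4],[-0.035,0.0015,-0.006]],[1,[28.1,-12.3,1.4],[-0.035,0.0015,-0.006]],[1,[28.1,-12.3,1.4],[-0.035,0.0015,-0.006]],[1,[28.1,-12.3,1.4],[-0.035,0.0015,-0.006]],[1,[28.1,-12.3,1.4],[-0.035,0.0015,-0.006]],[1,[28.1,-12.3,1.4],[-0.035,0.0015,-0.006]],[1,[28.1,-12.3,1.4],[-0.035,0.0015,-0.006]],[1,[0,0,0],[0,0,0]]])

```text
time_s: 14.25
ee_pos: [0.4452, 0.2176, 0.2985]
eef_rot: [2.654, 0.002, 1.373]
force: [-1.1, 0.7, -4.6]
grip_width: 0.0119
grip_force: 35.0
```

```bash
python3 - <<'E'
from plan import *
A=now();rows(A,tgt(.03,.006),5)
o=ctrl.get_obs();print(o['qpos'],o['force'])
c=ctrl.camera('scene');w=ctrl.camera('wrist')
for n in['scene','side']:
  if n=='side':ctrl.camera(n)
  for t in ['tablet_center','ledge_mid','easel_hinge']:
    print(n,t,[(np.round(r['at'],3).tolist(),round(r['score'],2)) for r in ctrl.place_of(t,n)[:2]])
print('expected centre',(A@[0,0,D-.08,1])[:3])
print('corners',np.round(proj(c,[(A@[s*.12,0,z,1])[:3] for s in(1,-1) for z in (D,D-.16)]),1))
cv2.imwrite('pics/pre.png',np.hstack([cv2.resize(c['img'][70:250,200:440],(400,300),interpolation=2),cv2.resize(w['img'],(400,300))]))
E
```

```text
5 x [-0.3, -2.5, 17.9] [-0.0002, 0.0001, 0.0006] path [[0.45, 0.22, 0.3], [0.46, 0.21, 0.25]]
[ 0.55682342 -0.0845126   1.80310236 -0.3727279   1.0849521   0.87279229] [-1.11956424  0.69825594 -4.58135599]
scene tablet_center [([0.468, 0.214, 0.254], 0.75), ([0.228, -0.329, 0.078], 0.72)]
scene ledge_mid [([0.541, 0.196, 0.067], 0.79), ([0.471, 0.213, 0.253], 0.41)]
scene easel_hinge [([0.53, 0.198, 0.072], 0.55)]
side tablet_center [([0.23, -0.33, 0.077], 0.83)]
side ledge_mid [([0.543, 0.193, 0.074], 0.83)]
side easel_hinge [([0.527, 0.2, 0.074], 0.98)]
expected centre [0.46647979 0.21329268 0.25757099]
corners [[346.7 117.4]
 [332.3  60.9]
 [284.2 153.1]
 [264.1  92.7]]
```

View pics/pre.png

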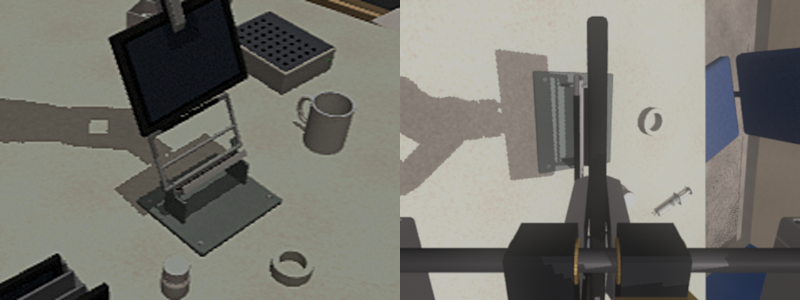

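The scene panel shows the lower tablet corners at crop (140,136) and (247,79), within about 1 mm of prediction. Everything is clear for the descent.

>>> carry_out(commands=[[1,[0,-2.5,18],[0,0,0]],[1,[0,-2.5,18],[0,0,0]],[1,[0,-2.5,18],[0,0,0]],[1,[0,-2.5,18],[0,0,0]],[1,[0,-2.5,18],[0,0,0]],[1,[0,-1.5,8],[0,0,0]],[1,[0,-1,6],[0,0,0]],[1,[0,0,4],[0,0,0]],[1,[0,0,0],[0,0,0]]])

```text
time_s: 15.82
ee_pos: [0.4834, 0.2088, 0.198]
eef_rot: [2.651, -0.0, 1.371]
force: [-0.1, -0.1, -6.2]
grip_width: 0.012
grip_force: 35.0
```

```bash
python3 - <<'E'
from plan import *
A=now();rows(A,tgt(0,0),1)
o=ctrl.get_obs();print(o['force'],o['moment'])
E
```

```text
1 x [-0.4, -5.8, 12.2] [0.0017, 0.0, -0.0001] path [[0.48, 0.21, 0.2]]
[-0.11057579 -0.14373757 -6.2130635 ] [ 0.14935927  0.73489332 -0.00343555]
```

>>> carry_out(commands=[[1,[0,-2.5,3],[0,0,0]],[1,[0,0,3],[0,0,0]],[1,[0,0,2],[0,0,0]],[1,[0,0,2],[0,0,0]],[1,[0,0,0],[0,0,0]]])

```text
time_s: 16.45
ee_pos: [0.4858, 0.2083, 0.1878]
eef_rot: [2.651, 0.0, 1.371]
force: [0.0, -0.1, -5.2]
grip_width: 0.0118
grip_force: 35.0
```

>>> carry_out(commands=[[1,[0,0,1],[0,0,0]],[1,[0,0,0],[0,0,0]]])

```text
time_s: 16.7
ee_pos: [0.4862, 0.2082, 0.187]
eef_rot: [2.651, 0.0, 1.371]
force: [0.6, 0.4, -4.9]
grip_width: 0.0116
grip_force: 35.0
```

>>> carry_out(commands=[[1,[0,0,1],[0,0,0]],[1,[0,0,1],[0,0,0]],[1,[0,0,0],[0,0,0]]])

```text
time_s: 17.08
ee_pos: [0.4873, 0.2087, 0.1862]
eef_rot: [2.65, -0.002, 1.371]
force: [-7.1, 4.3, 3.6]
grip_width: 0.0119
grip_force: 35.0
```

```bash
python3 - <<'E'
from plan import *
A=now();rows(A,tgt(0,0),1)
o=ctrl.get_obs();print(o['force'],o['moment'])
E
```

```text
1 x [-1.1, -3.7, -0.0] [0.0027, -0.0017, -0.0006] path [[0.49, 0.21, 0.19]]
[-7.10658544  4.26932987  3.62613041] [ 0.43481222  1.29568838 -0.06976941]
```

>>> carry_out(commands=[[1,[0,-1,-1.5],[0,0,0]],[1,[0,-1,0],[0,0,0]],[1,[0,-1,0],[0,0,0]],[1,[0,0,0],[0,0,0]]])

```text
time_s: 17.58
ee_pos: [0.4841, 0.2086, 0.1854]
eef_rot: [2.651, -0.0, 1.37]
force: [2.3, -1.8, -4.0]
grip_width: 0.012
grip_force: 35.0
```

>>> carry_out(commands=[[1,[0,-1,0],[0,0,0]],[1,[0,0,0.7],[0,0,0]],[1,[0,0,0],[0,0,0]]])

```text
time_s: 17.95
ee_pos: [0.4838, 0.2089, 0.1847]
eef_rot: [2.65, -0.001, 1.371]
force: [4.5, -3.7, -0.4]
grip_width: 0.0119
grip_force: 35.1
```

```bash
python3 - <<'E'
from plan import *
A=now();rows(A,tgt(0,0),1)
o=ctrl.get_obs();print(o['force'],o['moment'])
c=ctrl.camera('scene');w=ctrl.camera('side')
cv2.imwrite('pics/set.png',np.hstack([cv2.resize(c['img'][110:245,240:420],(400,300),interpolation=2),cv2.resize(w['img'][120:300,100:340],(400,300),interpolation=2)]))
E
```

```text
1 x [-0.6, 0.0, 0.3] [0.003, -0.0006, -0.0005] path [[0.48, 0.21, 0.18]]
[ 4.47378644 -3.66149839 -0.35975317] [-0.22198584 -0.91902185 -0.49013006]
```

View pics/set.png

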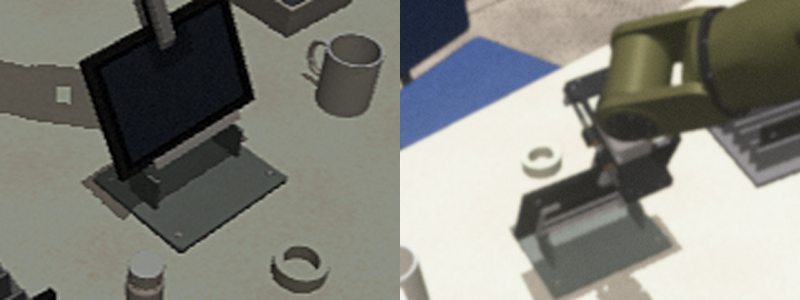

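The tablet stands behind the lip and against the backrest, and the measured pose is within 1 mm of the target. The ledge carries its weight (force z is about 0). I'll relax the grip, then open and back out along the tool axis.

>>> carry_out(commands=[[1,[0,0,0],[0,0,0]],[1,[0,0,0],[0,0,0]],[1,[0,0,0],[0,0,0]]], squeeze=4)

```text
time_s: 18.42
ee_pos: [0.4837, 0.2089, 0.1847]
eef_rot: [2.65, -0.0, 1.371]
force: [5.2, -2.0, 2.5]
grip_width: 0.0124
grip_force: 4.0
```

>>> carry_out(commands=[[0.75,[0,0,0],[0,0,0]],[0.65,[0,0,0],[0,0,0]],[0.65,[0,0,0],[0,0,0]],[0.65,[0,0,0],[0,0,0]]])

```text
time_s: 18.92
ee_pos: [0.4832, 0.2088, 0.184]
eef_rot: [2.652, 0.0, 1.371]
force: [-0.1, -0.7, 0.8]
grip_width: 0.0327
grip_force: 0.0
```

>>> carry_out(commands=[[0.65,[0,0,-15],[0,0,0]],[0.65,[0,0,-25],[0,0,0]],[0.65,[0,0,-40],[0,0,0]],[0.65,[0,0,-50],[0,0,0]],[0.65,[0,0,0],[0,0,0]]])

```text
time_s: 19.55
ee_pos: [0.4228, 0.2219, 0.303]
eef_rot: [2.647, -0.005, 1.372]
force: [0.3, 0.6, -0.6]
grip_width: 0.0327
grip_force: 0.0
```

```bash
python3 - <<'E'
from plan import *
c=ctrl.camera('scene');w=ctrl.camera('side')
print(ctrl.get_obs()['force'])
print('want',tgt(0,0)@[0,0,D-.08,1])
print([(np.round(r['at'],3).tolist(),round(r['score'],2)) for n in('scene','side') for r in ctrl.place_of('tablet_center',n)])
cs=[(tgt(0,0)@[s*.12,.006,z,1])[:3] for s in(1,-1) for z in (D,D-.16)]
print(np.round((proj(c,cs)-[240,110])*2.222,0).tolist())
cv2.imwrite('pics/end.png',np.hstack([cv2.resize(c['img'][110:245,240:420],(400,300),interpolation=2),cv2.resize(w['img'][120:300,100:340],(400,300),interpolation=2)]))
E
```

```text
[ 0.09752243 -0.63478922 -0.93554961]
want [0.50519093 0.20396157 0.14363581 1.        ]
[([0.226, -0.33, 0.078], 0.97), ([0.698, -0.459, 0.086], 0.77), ([0.509, 0.206, 0.141], 0.73), ([0.232, -0.327, 0.077], 0.93), ([0.562, -0.214, 0.065], 0.59)]
[[252.0, 101.0], [222.0, -13.0], [121.0, 184.0], [80.0, 63.0]]
```

View pics/end.png

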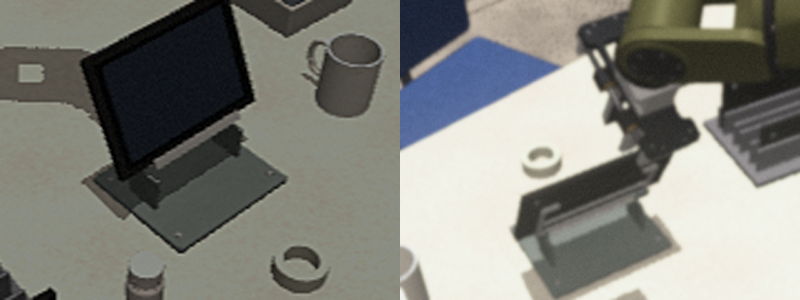

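The tablet rests on the ledge, leaning on the backrest with its screen to the lip. Its lower corners, at crop (123,178) and (254,98), are within a few millimetres of prediction, and the gripper is clear.

```bash
python3 -c "
from station import ctrl; print(ctrl.hand_in())"
```

```text
the job is handed in; nothing more can be done
None
```

I swung the backrest back to its stop, then set the largest tablet mid-ledge, leaning on the backrest with its screen to the lip; I let go and handed the job in about 20 s into the 64 s allowed (no verdict came back).

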